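Dig a bus bar out of the spares bin and cam-clamp it for rework

TASK

In the grey spares bin, move the two finned heat sinks that lie across the ribs aside within the bin, then lift out the long two-stud bus bar buried under them and lay it, studs up, on the bed of the cam clamp between its two steel jaws. Then turn the cam's black handle counter-clockwise (seen from above) until the cam's high point bears squarely on the sprung follower jaw and the bar is held end to end, and let go; both heat sinks and the short one-stud bar stay in the bin.

Things in the scene. Friction and masses are not known exactly. Their poses are not given: they have to be found in the camera images.
- bin: Grey open plastic bin fixed to the bench: 160 (x) x 318 (y) x 60 mm high, walls and floor 5 mm. Origin: centre of the underside. Two ribs along y, 6 mm wide, 22 mm above the inner floor, at x = -48 and +48 mm; 90 mm channel between. Bar and heat sinks are in its +y half; on the ribs of the -y half is room for both heat sinks.
- sink_a: Loose bare-aluminium heat sink, about 120 g, lying across the ribs over the bar: base 116 (x) x 36 (y) x 6 mm; on it, along the middle, a block of three upright fins 116 mm long, 16 mm wide over all, 24 mm high (30 mm in all). Origin: centre of the underside, z up. Grip it across the fin block (along its y).
- sink_b: A second heat sink, the same as sink_a, beside it about 50 mm farther along the bin's +y (14 mm between base plates).
- bar: The buried part: tinned bus bar 100 (x) x 18 (y) x 12 mm, about 170 g, two studs of 8 mm diameter standing 6 mm up at x = -35 and +35 mm. It lies studs up on the bin's inner floor between the ribs, roughly along the bin's y, under both heat sinks with only its ends showing. Origin: centre of the underside, z up.
- short_bar: A shorter bar, not wanted: 56 x 18 x 12 mm with one stud in the middle, lying open on the bin's floor in the -y half, lower than the ribs, so heat sinks can lie over it. Origin at the centre of its underside.
- clamp: Cam clamp fixed to the bench: dark steel base 235 x 80 x 10 mm, x from -142.5 to +92.5 mm. Along its x: cam (axis at x = -99.5 mm), follower jaw, bed (rail 96 mm long, 16 mm wide, top 22 mm above the bench), rear jaw. Jaw tops are 42 mm above the bench. Origin: under the bed's centre, at bench level; z up.
- nest (a point): Centre of the bed's top, 22 mm above the bench; axes as the clamp's. The bar lies along x. With the cam open the jaw faces are at x = -63.5 and +50 mm, 113.5 mm apart: a bar centred at x = -6.7 mm has equal room at both ends. Clamped, it is centred at about x = +2.5 mm.
- follower: Follower jaw: steel block 20 (x) x 34 x 30 mm with a back plate 66 mm wide, between cam and bed, sliding along the clamp's x, lightly sprung (about 1 N) towards the cam. Origin: foot of the face that looks at the bed, 12 mm above the bench. The cam's nose pushes it up to 16 mm forward, and it pushes the bar against the rear jaw.
- rear_jaw: Rear jaw: steel block 20 x 34 x 30 mm at the other end of the bed, on a stiff spring (3 N preload, 1.5 N per mm, 8 mm travel). Origin: foot of the face that looks at the bed, 12 mm above the bench. At the cam's high point it is pushed back about 2.5 mm and the bar is held with about 7 N.
- cam (a joint): Cam angle in rad, growing counter-clockwise from above, 0 to 2.4. At 0 the nose points to the clamp's -y; at 1.571 to its +x, high point square on the follower. It starts open (0.07 to 0.37); the nose meets the follower at about 0.4. Friction (0.09 N m) holds it where it is left; there is no stop at the high point.
- cam_handle (a point): On the cam's axis, 72 mm above the bench, middle of the top of the cam's black handle: an upright flat bar 42 mm long, 14 mm thick, 30 mm high (42 to 72 mm above the bench). Its length lies along the line from axis to nose; the nose is on this point's -y side. It turns with the cam.
- cam_nose (a point): Tip of the cam's nose (its high point), 32 mm from the cam's axis, 36 mm above the bench; the round part of the cam has a radius of 16 mm. It turns with the cam.

How it is judged:
On the way, in this order (a step that is already met when the one before it is completed fails the run):
1. the long bar has been lifted clear of the bin, both heat sinks still in the bin (height (world z) of bar above 0.085 m and x of sink_a in the frame of bin between -0.075 and 0.075 m and y of sink_a in the frame of bin between -0.154 and 0.154 m and z of sink_a in the frame of bin between -0.002 and 0.06 m and x of sink_b in the frame of bin between -0.075 and 0.075 m and y of sink_b in the frame of bin between -0.154 and 0.154 m and z of sink_b in the frame of bin between -0.002 and 0.06 m), for 0.1 s.
2. the long bar lies studs up on the clamp's bed between the jaws, the cam still open (y of bar in the frame of nest between -0.009 and 0.009 m and z of bar in the frame of nest between -0.003 and 0.004 m and x of bar in the frame of nest between -0.016 and 0.01 m and angle between the x axis of bar and the x axis of clamp, either way round below 0.15 rad and angle between bar's own z axis and vertical below 0.15 rad and value of joint cam below 0.8 rad), for 0.2 s.
At the end, for the whole second after the job is handed in: Long bar studs up on the bed: within 9 mm of its line, 0.15 rad, -16 to +10 mm along from nest, underside within 4 mm; cam 1.35 to 1.79 rad; each jaw presses the bar with over 2 N; bar at rest; heat sinks and short bar inside the bin, undersides below its rim (60 mm) (y of bar in the frame of nest between -0.009 and 0.009 m and z of bar in the frame of nest between -0.003 and 0.004 m and x of bar in the frame of nest between -0.016 and 0.01 m and angle between the x axis of bar and the x axis of clamp, either way round below 0.15 rad and angle between bar's own z axis and vertical below 0.15 rad and value of joint cam between 1.35 and 1.79 rad and contact force between each of follower, rear_jaw and bar above 2 N and linear speed of bar below 0.02 m/s and x of sink_a in the frame of bin between -0.075 and 0.075 m and y of sink_a in the frame of bin between -0.154 and 0.154 m and z of sink_a in the frame of bin between -0.002 and 0.06 m and x of sink_b in the frame of bin between -0.075 and 0.075 m and y of sink_b in the frame of bin between -0.154 and 0.154 m and z of sink_b in the frame of bin between -0.002 and 0.06 m and x of short_bar in the frame of bin between -0.075 and 0.075 m and y of short_bar in the frame of bin between -0.154 and 0.154 m and z of short_bar in the frame of bin between -0.002 and 0.06 m); the robot touches nothing.
It also fails if it takes over 72 s, if anything falls off the work surface, if the arm or the gripper's body presses on something with over 40 N, if the wrist force passes 120 N, or if a joint passes its speed limit or range.

ROBOT

A 6-joint arm with a two-finger parallel gripper is mounted at the origin on the work surface. World frame = base frame: x ahead of the robot, y to its left, z up, the work surface at z = 0. Lengths are in m, angles in rad, forces in N, time in s.
With the tool pointing down it reaches from about 0.375 to 0.9 m from the base axis. Payload 3.1 kg.
Tool frame: the origin (TCP) lies on the centre line of the jaws, within the pads' length; the fingertips stand 14 mm ahead of it and the grasp point (between the pads) lies 5 mm behind it; z points along the fingers, y is the line along which they close (so a half turn about z gives the same grasp; the last joint's range is limited). The gripper opens to 87 mm and grips with 3 to 60 N. Pads are 19 mm wide; open, the fingers measure 117 mm over their backs; the gripper's body (75 mm by 190 mm) begins 51 mm behind the grasp point.
Start: joints at [-1.446, 0.527, 1.433, -0, 1.181, -0.178], TCP at [0.186, -0.597, 0.237] pointing down, gripper open.
Joint ranges: [-3.08, 3.08], [-0.75, 2.2], [0.22, 2.44], [-1.43, 4.57], [0, 2.65], [-2.85, 2.85]. Speed limits (rad/s): [2.79, 2.79, 3.14, 3.14, 3.14, 3.14].

INTERFACE

Orientations are given as a unit quaternion [x, y, z, w].
In Python, from rig import robot gives the robot as it stands.
- The arm moves only by the tool move_arm, never from a script. Its argument "commands" is a list of rows, each an object with "hand": the finger opening in cm, from 0 to 8.7; "travel": the shift along the tool's x, y, z in cm, a list of three; "twist": the turn, a rotation vector about the tool's x, y, z in degrees, a list of three. In form: [{"hand": hand, "travel": [dx, dy, dz], "twist": [wx, wy, wz]}, ...]. A call has 1 to 5 rows; each row shifts and turns the commanded pose from where the row before left it, along the tool's axes as they then stand; what a row does not reach is not made up. A row lasts 1/12 s, in which the tool goes at most 41.7 mm and 7.16 degrees, less where a joint would pass 70% of its speed; a pose out of reach is approached as far as the arm can. A call is refused whole if a number of a shift passes 4.17 or a number of a turn 7.16, either way. A call with a gripper value outside its range is refused whole. The fingers move at their own pace and stop on an object; "force" is the grip in N (left out, the last holds). Time passes only in rows, so rows that do not move let the fingers close. It gives the time, the measured TCP pose, the force, the opening and the grip force at its end, in the units of the state.
- robot.get_obs(): the state, without advancing time (a new reading comes with each control period).
- robot.camera(name): name is "side" or "top" or "wrist"; returns a dict with "frame" (420x560x3 uint8, red, green, blue), "fov_y" (degrees; the focal length in pixels is half the picture's height over the tangent of half this angle, whatever the lens; pixels are square), "cx", "cy" (the principal point, pixels), "k1" (the pictures are not rectified: a ray, as slopes to the right and down, at radius r is drawn at 1 + k1 r^2 times it, then the intrinsics apply), "extrinsics" (4x4, takes a point from camera to world coordinates); the wrist camera has in their place "T_tool_cam" (4x4, takes a point from camera to tool coordinates, whose origin is the TCP and whose axes are the flange's). Camera axes: x right, y down, z forward; pixel columns grow to the right and rows downward; lengths in m; the calibration is good to about 2 mm. A picture is of the moment at which its call begins: read the wrist's pose just before it. There is no depth.
- robot.hand_in(): hands the job in; it is judged then, once.
The state is a dict: "time": time; "q": joint angles; "joint_velocities": joint speeds; "joint_torque": joint torques, N m; "position": TCP position; "tool_rot": TCP orientation; "ft_force": force on the tool from outside, world axes, zero at the start; "moment": the same for the moment, N m; "grip_width": finger opening in m; "grip_force": force on a finger pad.
Only numpy, scipy, OpenCV 4.12 (cv2) and the standard library are available. Lean on these libraries where they do the work, as an engineer would, in place of code of your own. Each camera call takes 0.05 s, during which the arm holds its last target. There are 200 camera calls.

## Working session

There is one attempt and no reset: what is moved stays moved. The work goes in short steps, Python scripts to look and compute and a tool call to move; the robot and the scene stay as the last step left them, time stands still between calls to the robot, and variables do not carry over. Pictures are saved under pics/ and viewed, at most 10 in all, crops included, and the job is handed in when it is done.

Besides the shell and the picture viewer there is one more tool, called after "Call:" by a JSON object that holds its "name" and its "arguments", one argument or row to a line. move_arm: Moves the arm, as the interface text tells. Its arguments: {"type":"object","properties":{"commands":{"type":"array"},"force":{"type":"number"}},"required":["commands"]}

```bash
ls; mkdir -p pics; python3 - <<'E'
from rig import robot
import cv2,numpy as np
o=robot.get_obs();print(o)
for n in ("side","top"):
    c=robot.camera(n);cv2.imwrite(f"pics/{n}0.png",c["frame"][:,:,::-1]);print(n,{k:v for k,v in c.items() if k!="frame"})
E
```

```text
pics
{'time': 0.0, 'q': array([-1.44649205e+00,  5.28454054e-01,  1.43391098e+00,  1.65113644e-06,
        1.18138224e+00, -1.78499674e-01]), 'joint_velocities': array([ 0.0008419 , -0.00169127,  0.00086371, -0.00139816,  0.00158207,
       -0.00019793]), 'joint_torque': array([-4.21809646e-04, -4.40043819e+01, -1.76594514e+01,  6.32961025e-02,
        5.82491979e-02, -1.68485476e-04]), 'position': array([ 0.18631365, -0.59584624,  0.23557628]), 'tool_rot': array([ 9.88560071e-01,  1.50823820e-01,  2.99522639e-05, -1.07689652e-03]), 'ft_force': array([ 0.55573588,  0.13224647, -0.68830957]), 'moment': array([-0.00584223,  0.00749362, -0.04707805]), 'grip_force': 0.0, 'grip_width': 0.08700058826330265}
side {'fov_y': 42.24209776147739, 'cx': 287.0747250700724, 'cy': 209.328629549587, 'k1': 0.0585791659921823, 'extrinsics': array([[-0.98174537, -0.11946842,  0.14799772,  0.39650574],
       [-0.19015314,  0.59923705, -0.77766107,  0.7545052 ],
       [ 0.00422022, -0.79160739, -0.61101549,  0.66855466],
       [ 0.        ,  0.        ,  0.        ,  1.        ]])}
top {'fov_y': 46.41110956343113, 'cx': 273.4049908976542, 'cy': 210.59699310243352, 'k1': -0.13012409634109948, 'extrinsics': array([[-0.02811179, -0.99807421,  0.05529553,  0.48641951],
       [-0.99937758,  0.02924172,  0.01973245, -0.02237388],
       [-0.02131138, -0.0547064 , -0.99827503,  0.90670833],
       [ 0.        ,  0.        ,  0.        ,  1.        ]])}
```

View pics/top0.png

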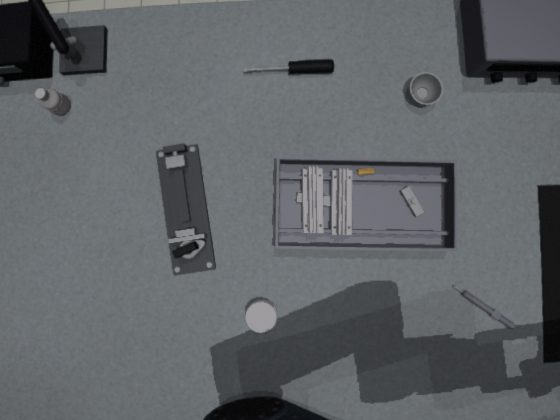

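View pics/side0.png

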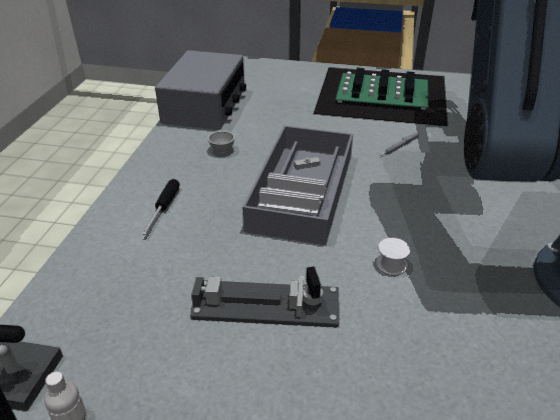

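The top view shows the bin at cols 275–453, rows 158–248, with the sinks at cols 302–323 and 331–353. The clamp runs from (175,148) to (195,272), with its handle near (187,248). The side view shows the same layout from +y.

```bash
cat > h.py <<'E'
import numpy as np, cv2
from scipy.spatial.transform import Rotation as R
from rig import robot
def intr(c):
    h=c["frame"].shape[0]; f=h/2/np.tan(np.radians(c["fov_y"])/2)
    return f,c["cx"],c["cy"],c["k1"]
def pose(o):
    T=np.eye(4);T[:3,:3]=R.from_quat(o["tool_rot"]).as_matrix();T[:3,3]=o["position"];return T
def shot(n,save=None):
    o=robot.get_obs(); c=robot.camera(n)
    c["E"]=c["extrinsics"] if n!="wrist" else pose(o)@c["T_tool_cam"]
    if save: cv2.imwrite(f"pics/{save}.png",c["frame"][:,:,::-1])
    np.save(f"pics/{save or n}.npy",c,allow_pickle=True)
    return c
def load(s): return np.load(f"pics/{s}.npy",allow_pickle=True).item()
def ray(c,uv):
    f,cx,cy,k=intr(c); d=(np.atleast_2d(uv).astype(float)-[cx,cy])/f; s=d.copy()
    for _ in range(30): s=d/(1+k*(s**2).sum(1,keepdims=True))
    v=np.c_[s,np.ones(len(s))]@c["E"][:3,:3].T
    return c["E"][:3,3],v/np.linalg.norm(v,axis=1,keepdims=True)
def cast(c,uv,z):
    p,v=ray(c,uv); return p+v*((z-p[2])/v[:,2])[:,None]
def proj(c,P):
    f,cx,cy,k=intr(c); q=(np.atleast_2d(P)-c["E"][:3,3])@c["E"][:3,:3]; s=q[:,:2]/q[:,2:]
    return s*(1+k*(s**2).sum(1,keepdims=True))*f+[cx,cy]
def tri(c1,u1,c2,u2):
    A=np.zeros((3,3));b=np.zeros(3)
    for c,u in((c1,u1),(c2,u2)):
        p,v=ray(c,u);M=np.eye(3)-np.outer(v[0],v[0]);A+=M;b+=M@p
    return np.linalg.solve(A,b)
def go(target,yaw=None):
    """tool-axis travel (cm) to a world point and yaw left (deg): yaw = direction of tool y in world"""
    T=pose(robot.get_obs());y=T[:3,1]
    print("travel cm",np.round(T[:3,:3].T@(np.array(target)-T[:3,3])*100,2),"yawY",np.round(np.degrees(np.arctan2(y[1],y[0])),2),"z",np.round(T[:3,2],3))
E
python3 - <<'E'
from h import *
c=shot("top","t1");f=c["frame"]
for n,u in dict(bin=[[276,160],[453,162],[453,247],[276,247]],).items(): print(n,cast(c,u,0.06).round(3))
print(cast(c,[[162,150],[197,146],[213,270],[174,273]],0.01).round(3), cast(c,[[187,248]],0.072).round(3))
print(cast(c,[[313,200],[342,201]],0.057).round(3))
big=cv2.resize(f[150:260,270:390],None,fx=4.5,fy=4.5,interpolation=cv2.INTER_CUBIC)
cl=cv2.resize(f[140:280,150:220],None,fx=3.5,fy=3.5,interpolation=cv2.INTER_CUBIC)
m=np.zeros((500,790,3),np.uint8);m[:495,:540]=big;m[:490,545:790]=cl
cv2.imwrite("pics/m1.png",m[:,:,::-1])
w=shot("wrist","w0");print(w["T_tool_cam"].round(3),w["fov_y"])
E
```

```text
bin [[ 0.622 -0.013  0.06 ]
 [ 0.61  -0.324  0.06 ]
 [ 0.461 -0.317  0.06 ]
 [ 0.47  -0.008  0.06 ]]
[[0.656 0.201 0.01 ]
 [0.661 0.134 0.01 ]
 [0.43  0.109 0.01 ]
 [0.426 0.182 0.01 ]] [[0.473 0.144 0.072]]
[[ 0.55  -0.075  0.057]
 [ 0.547 -0.125  0.057]]
[[-0.    -0.956 -0.293  0.081]
 [ 1.     0.    -0.001  0.   ]
 [ 0.001 -0.293  0.956 -0.148]
 [ 0.     0.     0.     1.   ]] 61.60363931900546
```

View pics/m1.png

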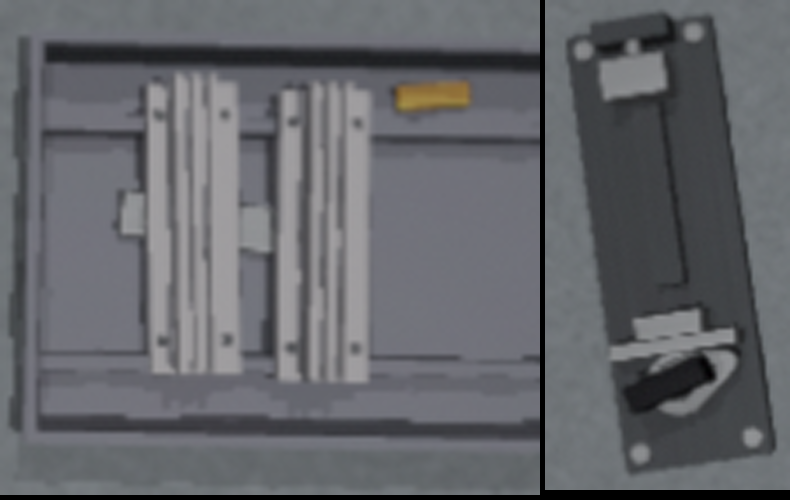

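The crop shows both sinks lying square across the ribs with the bar visible in the gap. The cam handle points about 0.3 rad open. I'll move the wrist camera over the sinks.

Call:
{"name": "move_arm", "arguments": {
  "commands": [
    {"hand":8.7,"travel":[2.5,-1.8,0],"twist":[0,0,0]},
    {"hand":8.7,"travel":[3.1,-2.3,0],"twist":[0,0,0]},
    {"hand":8.7,"travel":[3.1,-2.3,0],"twist":[0,0,0]},
    {"hand":8.7,"travel":[3.1,-2.3,0],"twist":[0,0,0]},
    {"hand":8.7,"travel":[3.1,-2.3,0],"twist":[0,0,0]}
  ]
}}

```text
time: 0.62
position: [0.2964, -0.4456, 0.2364]
tool_rot: [0.989, 0.15, 0.0, -0.0]
ft_force: [1.0, -0.3, 0.4]
grip_width: 0.0868
grip_force: 0.0
```

Call:
{"name": "move_arm", "arguments": {
  "commands": [
    {"hand":8.7,"travel":[3.1,-2.3,0],"twist":[0,0,0]},
    {"hand":8.7,"travel":[3.1,-2.3,0],"twist":[0,0,0]},
    {"hand":8.7,"travel":[3.1,-2.3,0],"twist":[0,0,0]},
    {"hand":8.7,"travel":[3.1,-2.3,0],"twist":[0,0,0]},
    {"hand":8.7,"travel":[3.1,-2.3,0],"twist":[0,0,0]}
  ]
}}

```text
time: 1.03
position: [0.4102, -0.2894, 0.2366]
tool_rot: [0.989, 0.151, 0.0, 0.0]
ft_force: [0.4, 0.2, 0.2]
grip_width: 0.0873
grip_force: 0.0
```

Call:
{"name": "move_arm", "arguments": {
  "commands": [
    {"hand":8.7,"travel":[3.1,-2.3,0],"twist":[0,0,0]},
    {"hand":8.7,"travel":[3.1,-2.3,0],"twist":[0,0,0]},
    {"hand":8.7,"travel":[3.1,-2.3,0],"twist":[0,0,0]},
    {"hand":8.7,"travel":[3.1,-2.3,0],"twist":[0,0,0]},
    {"hand":8.7,"travel":[3.1,-2.3,0],"twist":[0,0,0]}
  ]
}}

```text
time: 1.45
position: [0.5239, -0.1333, 0.2366]
tool_rot: [0.989, 0.151, -0.0, -0.0]
ft_force: [1.0, -0.8, 0.1]
grip_width: 0.087
grip_force: 0.0
```

Call:
{"name": "move_arm", "arguments": {
  "commands": [
    {"hand":8.7,"travel":[3.1,-2.3,0],"twist":[0,0,0]},
    {"hand":8.7,"travel":[0,0,0],"twist":[0,0,6.5]},
    {"hand":8.7,"travel":[0,0,0],"twist":[0,0,6.5]},
    {"hand":8.7,"travel":[0,0,0],"twist":[0,0,6.5]},
    {"hand":8.7,"travel":[0,0,0],"twist":[0,0,0]}
  ]
}}

```text
time: 1.87
position: [0.5459, -0.1034, 0.2363]
tool_rot: [1.0, -0.019, -0.0, -0.0]
ft_force: [0.1, -0.1, 0.1]
grip_width: 0.087
grip_force: 0.0
```

```bash
python3 - <<'E'
from h import *
c=shot("wrist","w1");go([0.55,-0.075,0.2]);print(robot.get_obs()["q"])
print(proj(c,[[0.55,-0.075,.057],[0.547,-.125,.057]]))
E
```

```text
travel cm [ 0.32 -2.87  3.64] yawY -91.99 z [-0.  0. -1.]
[-3.88790748e-01  4.34464513e-01  1.60843953e+00  1.49389789e-05
  1.09916810e+00  1.21673688e+00]
[[250.8512444  191.82018323]
 [303.34963942 192.93108878]]
```

View pics/w1.png

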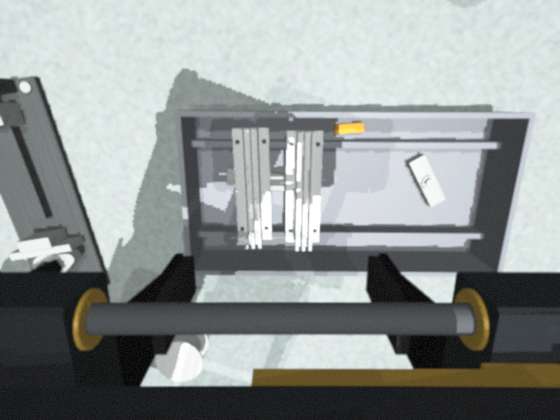

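The wrist view shows the sinks with fin tops near (252,190) and (304,190), as predicted from the top view. The short bar is at (425,180) and the clamp is at left. I'll zoom in for endpoints.

```bash
python3 - <<'E'
from h import *
f=load("w1")["frame"][115:260,215:335]
cv2.imwrite("pics/m2.png",cv2.resize(f,None,fx=4,fy=4,interpolation=cv2.INTER_CUBIC)[:,:,::-1])
E
```

```text
(no output)
```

View pics/m2.png

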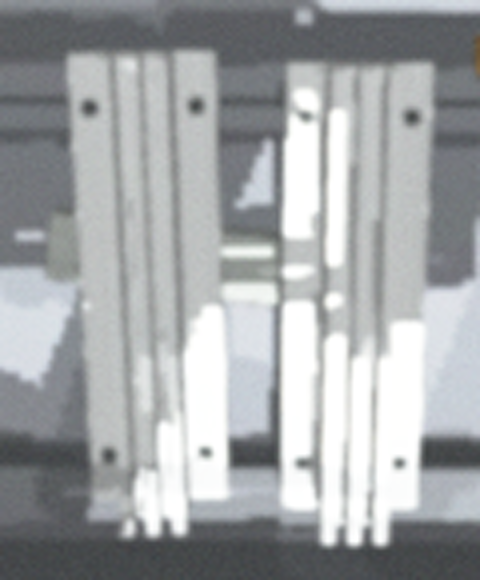

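```bash
python3 - <<'E'
from h import *
w=load("w1");t=load("t1")
W=dict(b=[(90,106),(195,105),(109,455),(206,452)],a=[(306,113),(412,117),(302,462),(400,463)])
T=dict(b=[(159,115),(225,115),(163,340),(228,340)],a=[(293,121),(358,123),(292,348),(356,348)])
for s in "ba":
    P=[]
    for u,v in zip(W[s],T[s]):
        u=np.array(u)/4+[215,115];v=np.array(v)/4.5+[270,150]
        P.append(tri(w,u,t,v))
    P=np.array(P);print(s,P.round(4).tolist(),P.mean(0).round(4))
    d=P[0]+P[1]-P[2]-P[3];print(np.degrees(np.arctan2(d[1],d[0])))
    Q=np.array([cast(w,np.array(u)/4+[215,115],.033)[0] for u in W[s]]);d=Q[0]+Q[1]-Q[2]-Q[3];print(Q.mean(0),np.degrees(np.arctan2(d[1],d[0])))
# bin rim corners: wrist, z=.06
print(cast(w,[[180,114],[533,115],[500,271],[186,271]],.06).round(4))
print(cast(w,[[425,180]],.017))
E
```

```text
b [[0.5956, -0.0637, 0.0379], [0.5949, -0.0894, 0.039], [0.5065, -0.0622, 0.0385], [0.5058, -0.0876, 0.0371]] [ 0.5507 -0.0757  0.0381]
-1.0536985157389354
[ 0.54985954 -0.07479197  0.033     ] -1.134323153882629
a [[0.5918, -0.1163, 0.0373], [0.5901, -0.1419, 0.038], [0.5019, -0.1127, 0.0364], [0.501, -0.1381, 0.0371]] [ 0.5462 -0.1273  0.0372]
-2.374400710070858
[ 0.54546241 -0.12679707  0.033     ] -2.3818165261844273
[[ 0.6235 -0.0172  0.06  ]
 [ 0.6101 -0.3274  0.06  ]
 [ 0.4595 -0.3206  0.06  ]
 [ 0.4711 -0.0046  0.06  ]]
[[ 0.54630976 -0.25578564  0.017     ]]
```

Call:
{"name": "move_arm", "arguments": {
  "commands": [
    {"hand":2.8,"travel":[0.1,2.36,0],"twist":[0,0,0]},
    {"hand":2.8,"travel":[0,0,2.7],"twist":[0,0,0]},
    {"hand":2.8,"travel":[0,0,4],"twist":[0,0,0]},
    {"hand":2.8,"travel":[0,0,3],"twist":[0,0,0]},
    {"hand":2.8,"travel":[0,0,2],"twist":[0,0,0]}
  ]
}}

```text
time: 2.33
position: [0.5442, -0.1274, 0.1169]
tool_rot: [1.0, -0.018, -0.002, -0.001]
ft_force: [-0.5, 0.1, -0.5]
grip_width: 0.0618
grip_force: 0.0
```

```bash
python3 - <<'E'
from h import *
go([0.5458,-0.127,0.054]);print(robot.get_obs()["grip_width"])
E
```

```text
travel cm [ 0.18 -0.04  6.28] yawY -92.03 z [-0.004  0.002 -1.   ]
0.06175470642133807
```

Call:
{"name": "move_arm", "arguments": {
  "commands": [
    {"hand":2.8,"travel":[0.1,0,0],"twist":[0,0,0]},
    {"hand":2.8,"travel":[0,0,0],"twist":[0,0,0]},
    {"hand":2.8,"travel":[0,0,0],"twist":[0,0,0]},
    {"hand":2.8,"travel":[0,0,0],"twist":[0,0,0]},
    {"hand":2.8,"travel":[0,0,0],"twist":[0,0,0]}
  ]
}}

```text
time: 2.75
position: [0.5481, -0.1281, 0.1213]
tool_rot: [1.0, -0.019, 0.002, 0.001]
ft_force: [-0.2, 0.2, 0.5]
grip_width: 0.0313
grip_force: 0.0
```

Call:
{"name": "move_arm", "arguments": {
  "commands": [
    {"hand":2.8,"travel":[0,0,1.5],"twist":[0,0,0]},
    {"hand":2.8,"travel":[0,0,1.5],"twist":[0,0,0]},
    {"hand":2.8,"travel":[0,0,1.5],"twist":[0,0,0]},
    {"hand":2.8,"travel":[0,0,1.2],"twist":[0,0,0]},
    {"hand":2.8,"travel":[0,0,0.5],"twist":[0,0,0]}
  ]
}}

```text
time: 3.17
position: [0.5469, -0.1275, 0.0573]
tool_rot: [1.0, -0.019, -0.0, -0.0]
ft_force: [0.1, 0.3, 0.0]
grip_width: 0.028
grip_force: 0.0
```

Call:
{"name": "move_arm", "arguments": {
  "commands": [
    {"hand":0.8,"travel":[0,0,0],"twist":[0,0,0]},
    {"hand":0.8,"travel":[0,0,0],"twist":[0,0,0]},
    {"hand":0.8,"travel":[0,0,0],"twist":[0,0,0]},
    {"hand":0.8,"travel":[0,0,0],"twist":[0,0,0]}
  ],
  "force": 20
}}

```text
time: 3.5
position: [0.5477, -0.1278, 0.0586]
tool_rot: [1.0, -0.019, 0.001, 0.0]
ft_force: [-0.0, 0.9, 0.7]
grip_width: 0.0159
grip_force: 20.0
```

Call:
{"name": "move_arm", "arguments": {
  "commands": [
    {"hand":0.8,"travel":[0,0,-1.0],"twist":[0,0,0]},
    {"hand":0.8,"travel":[0,0,-2.5],"twist":[0,0,0]},
    {"hand":0.8,"travel":[-0.1,2,0],"twist":[0,0,0]},
    {"hand":0.8,"travel":[-0.1,3,0],"twist":[0,0,0]},
    {"hand":0.8,"travel":[-0.1,3,0],"twist":[0,0,0]}
  ]
}}

```text
time: 3.92
position: [0.5414, -0.2076, 0.0943]
tool_rot: [1.0, -0.018, 0.001, 0.0]
ft_force: [-0.1, 0.5, -1.7]
grip_width: 0.0156
grip_force: 20.0
```

Call:
{"name": "move_arm", "arguments": {
  "commands": [
    {"hand":0.8,"travel":[-0.1,3,0],"twist":[0,0,0]},
    {"hand":0.8,"travel":[-0.1,3,0],"twist":[0,0,0]},
    {"hand":0.8,"travel":[0,2,0],"twist":[0,0,0]},
    {"hand":0.8,"travel":[0,0,0],"twist":[0,0,0]},
    {"hand":0.8,"travel":[0,0,0],"twist":[0,0,0]}
  ]
}}

```text
time: 4.33
position: [0.5359, -0.2885, 0.0934]
tool_rot: [1.0, -0.02, 0.0, 0.0]
ft_force: [0.2, -0.0, -1.4]
grip_width: 0.0155
grip_force: 20.0
```

```bash
python3 - <<'E'
from h import *
go([0.5358,-0.2874,0.058]);t=shot("top","t2");cv2.imwrite("pics/t2.png",cv2.resize(t["frame"][140:280,260:470],None,fx=3,fy=3)[:,:,::-1])
print(robot.get_obs()["grip_width"])
E
```

```text
travel cm [-0.01 -0.11  3.54] yawY -92.29 z [ 0.001 -0.    -1.   ]
0.016074568353096248
```

Call:
{"name": "move_arm", "arguments": {
  "commands": [
    {"hand":0.8,"travel":[0,-0.1,1.5],"twist":[0,0,0]},
    {"hand":0.8,"travel":[0,0,1.2],"twist":[0,0,0]},
    {"hand":0.8,"travel":[0,0,0.5],"twist":[0,0,0]},
    {"hand":0.8,"travel":[0,0,0.3],"twist":[0,0,0]},
    {"hand":0.8,"travel":[0,0,0],"twist":[0,0,0]}
  ]
}}

```text
time: 4.8
position: [0.5351, -0.2841, 0.0583]
tool_rot: [1.0, -0.018, -0.001, -0.001]
ft_force: [-2.4, 2.9, 6.6]
grip_width: 0.0156
grip_force: 20.0
```

Call:
{"name": "move_arm", "arguments": {
  "commands": [
    {"hand":2.8,"travel":[0,0,0],"twist":[0,0,0]},
    {"hand":2.8,"travel":[0,0,0],"twist":[0,0,0]},
    {"hand":2.8,"travel":[0,0,0],"twist":[0,0,0]},
    {"hand":2.8,"travel":[0,0,-2],"twist":[0,0,0]},
    {"hand":2.8,"travel":[0,0,-4],"twist":[0,0,0]}
  ]
}}

```text
time: 5.22
position: [0.5331, -0.2839, 0.1134]
tool_rot: [1.0, -0.019, -0.005, -0.003]
ft_force: [0.1, -0.3, -0.3]
grip_width: 0.0275
grip_force: 0.0
```

Call:
{"name": "move_arm", "arguments": {
  "commands": [
    {"hand":2.8,"travel":[0.1,-4,0],"twist":[0,0,0]},
    {"hand":2.8,"travel":[0.1,-4,0],"twist":[0,0,0]},
    {"hand":2.8,"travel":[0.1,-4,0],"twist":[0,0,0]},
    {"hand":2.8,"travel":[0.1,-4,0],"twist":[0,0,0]},
    {"hand":2.8,"travel":[0.2,-4,0],"twist":[0,0,0]}
  ]
}}

```text
time: 5.63
position: [0.5492, -0.085, 0.1176]
tool_rot: [1.0, -0.019, -0.0, -0.0]
ft_force: [1.2, -0.5, -0.8]
grip_width: 0.0285
grip_force: 0.0
```

Call:
{"name": "move_arm", "arguments": {
  "commands": [
    {"hand":2.8,"travel":[0,-1,0],"twist":[0,0,-1]},
    {"hand":2.8,"travel":[0,0,0],"twist":[0,0,0]},
    {"hand":2.8,"travel":[0,0,0],"twist":[0,0,0]}
  ]
}}

```text
time: 5.88
position: [0.5503, -0.0766, 0.1176]
tool_rot: [1.0, -0.009, 0.0, 0.0]
ft_force: [-0.0, -0.3, 0.7]
grip_width: 0.0277
grip_force: 0.0
```

```bash
python3 - <<'E'
from h import *
go([0.5503,-0.0755,0.056]);w=shot("wrist","w2")
cv2.imwrite("pics/w2.png",w["frame"][:,:,::-1])
E
```

```text
travel cm [-0.01 -0.11  6.16] yawY -91.05 z [ 0.001 -0.001 -1.   ]
```

View pics/w2.png

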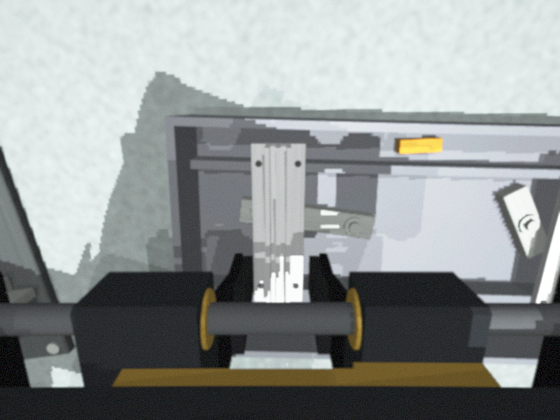

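The view shows sink_a moved to the -y end and sink_b between the fingers. The bar end with its stud is exposed at (350,222) and the short bar is at (520,218).

Call:
{"name": "move_arm", "arguments": {
  "commands": [
    {"hand":2.8,"travel":[0,-0.1,1.6],"twist":[0,0,0]},
    {"hand":2.8,"travel":[0,0,1.6],"twist":[0,0,0]},
    {"hand":2.8,"travel":[0,0,1.6],"twist":[0,0,0]},
    {"hand":2.8,"travel":[0,0,0.9],"twist":[0,0,0]},
    {"hand":2.8,"travel":[0,0,0.3],"twist":[0,0,0]}
  ]
}}

```text
time: 6.35
position: [0.5492, -0.0773, 0.056]
tool_rot: [1.0, -0.011, -0.001, -0.0]
ft_force: [0.1, -0.4, 0.3]
grip_width: 0.0277
grip_force: 0.0
```

Call:
{"name": "move_arm", "arguments": {
  "commands": [
    {"hand":0.8,"travel":[0,0,0],"twist":[0,0,0]},
    {"hand":0.8,"travel":[0,0,0],"twist":[0,0,0]},
    {"hand":0.8,"travel":[0,0,0],"twist":[0,0,0]},
    {"hand":0.8,"travel":[0,0,0],"twist":[0,0,0]},
    {"hand":0.8,"travel":[0,0,-1],"twist":[0,0,0]}
  ],
  "force": 20
}}

```text
time: 6.77
position: [0.5489, -0.0754, 0.067]
tool_rot: [1.0, -0.01, -0.001, -0.0]
ft_force: [-1.1, 0.6, -1.3]
grip_width: 0.0156
grip_force: 20.0
```

Call:
{"name": "move_arm", "arguments": {
  "commands": [
    {"hand":0.8,"travel":[0,0,-2.5],"twist":[0,0,1]},
    {"hand":0.8,"travel":[-0.2,2,0],"twist":[0,0,0]},
    {"hand":0.8,"travel":[-0.2,3,0],"twist":[0,0,0]},
    {"hand":0.8,"travel":[-0.2,3,0],"twist":[0,0,0]},
    {"hand":0.8,"travel":[-0.1,3,0],"twist":[0,0,0]}
  ]
}}

```text
time: 7.18
position: [0.5388, -0.1861, 0.094]
tool_rot: [1.0, -0.018, 0.001, 0.0]
ft_force: [0.1, -0.9, -1.0]
grip_width: 0.016
grip_force: 20.0
```

Call:
{"name": "move_arm", "arguments": {
  "commands": [
    {"hand":0.8,"travel":[0,3,0],"twist":[0,0,0]},
    {"hand":0.8,"travel":[0,1.6,0],"twist":[0,0,0]},
    {"hand":0.8,"travel":[0,0,0],"twist":[0,0,0]},
    {"hand":0.8,"travel":[0,0,0],"twist":[0,0,0]}
  ]
}}

```text
time: 7.52
position: [0.5369, -0.2316, 0.0931]
tool_rot: [1.0, -0.02, 0.0, -0.0]
ft_force: [-0.3, 0.6, -0.4]
grip_width: 0.0154
grip_force: 20.0
```

Call:
{"name": "move_arm", "arguments": {
  "commands": [
    {"hand":0.8,"travel":[0,0,1.5],"twist":[0,0,0]},
    {"hand":0.8,"travel":[0,0,1.3],"twist":[0,0,0]},
    {"hand":0.8,"travel":[0,0,0.5],"twist":[0,0,0]},
    {"hand":0.8,"travel":[0,0,0.3],"twist":[0,0,0]},
    {"hand":0.8,"travel":[0,0,0],"twist":[0,0,0]}
  ]
}}

```text
time: 7.93
position: [0.5361, -0.2287, 0.0578]
tool_rot: [1.0, -0.018, -0.001, -0.001]
ft_force: [-2.3, 1.8, 7.7]
grip_width: 0.0154
grip_force: 20.0
```

Call:
{"name": "move_arm", "arguments": {
  "commands": [
    {"hand":2.8,"travel":[0,0,0],"twist":[0,0,0]},
    {"hand":2.8,"travel":[0,0,0],"twist":[0,0,0]},
    {"hand":2.8,"travel":[0,0,0],"twist":[0,0,0]},
    {"hand":2.8,"travel":[0,0,-2],"twist":[0,0,0]},
    {"hand":2.8,"travel":[0,0,-4],"twist":[0,0,0]}
  ]
}}

```text
time: 8.35
position: [0.5341, -0.229, 0.1129]
tool_rot: [1.0, -0.019, -0.005, -0.003]
ft_force: [0.7, 0.3, 0.8]
grip_width: 0.0275
grip_force: 0.0
```

Call:
{"name": "move_arm", "arguments": {
  "commands": [
    {"hand":4.0,"travel":[0,-2,-3.5],"twist":[0,0,0]},
    {"hand":4.0,"travel":[0,-2,-3.5],"twist":[0,0,0]},
    {"hand":4.0,"travel":[0.1,-4,0],"twist":[0,0,0]},
    {"hand":4.0,"travel":[0.1,-4,0],"twist":[0,0,0]},
    {"hand":4.0,"travel":[0,-2,0],"twist":[0,0,0]}
  ]
}}

```text
time: 8.77
position: [0.5438, -0.0875, 0.1876]
tool_rot: [1.0, -0.018, 0.0, -0.001]
ft_force: [0.3, -0.7, -1.1]
grip_width: 0.0394
grip_force: 0.0
```

Call:
{"name": "move_arm", "arguments": {
  "commands": [
    {"hand":4.0,"travel":[0,0,0],"twist":[0,0,0]},
    {"hand":4.0,"travel":[0,0,0],"twist":[0,0,0]}
  ]
}}

```text
time: 8.93
position: [0.5443, -0.0901, 0.1867]
tool_rot: [1.0, -0.017, 0.0, 0.0]
ft_force: [0.2, -0.0, -0.8]
grip_width: 0.0401
grip_force: 0.0
```

```bash
python3 - <<'E'
from h import *
go([0.55,-0.1,0.05]);w=shot("wrist","w3");t=shot("top","t3")
m=np.zeros((600,800,3),np.uint8)
a=cv2.resize(w["frame"][100:260,150:560],None,fx=1.95,fy=1.95,interpolation=cv2.INTER_CUBIC);m[:a.shape[0],:a.shape[1]]=a
b=cv2.resize(t["frame"][160:240,270:400],None,fx=3.5,fy=3.5,interpolation=cv2.INTER_CUBIC);m[315:315+b.shape[0],:b.shape[1]]=b
d=cv2.resize(t["frame"][140:280,150:220],None,fx=2,fy=2,interpolation=cv2.INTER_CUBIC);m[315:315+d.shape[0],480:480+d.shape[1]]=d
cv2.imwrite("pics/m3.png",m[:,:,::-1])
E
```

```text
travel cm [ 0.6   0.96 13.67] yawY -91.98 z [ 0. -0. -1.]
```

View pics/m3.png

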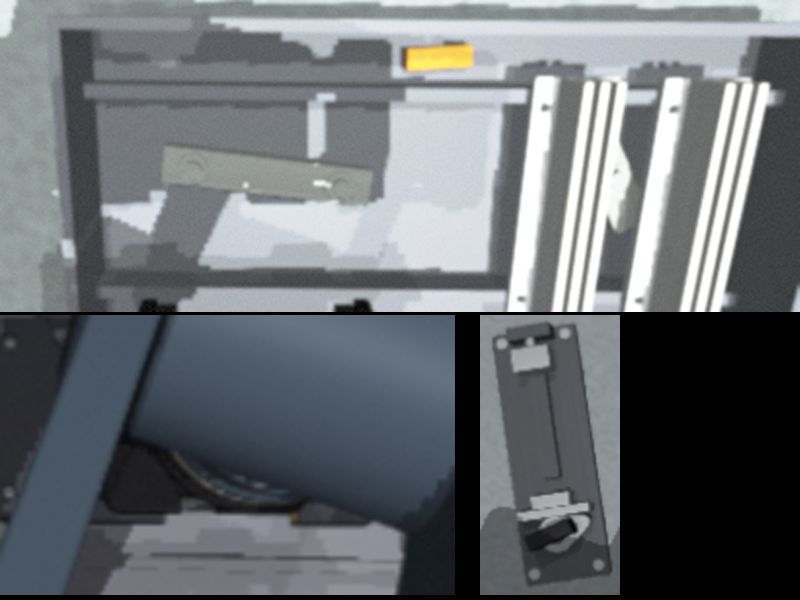

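Both sinks now sit on the -y ribs, with the short bar under them. The bar is fully exposed in the wrist crop, with corners at about (164,145), (373,170), (371,205) and (162,186). The top view is blocked by the arm.

```bash
python3 - <<'E'
from h import *
w=load("w3");w2=load("w2")
u=np.array([(164,145),(373,170),(371,205),(162,186)])/1.95+[150,100]
P=cast(w,u,.017);print(P.round(4).tolist(),P.mean(0).round(4),"len",np.linalg.norm(P[0]-P[1]),np.linalg.norm(P[3]-P[2]))
d=P[1]+P[2]-P[0]-P[3];print("dir",np.degrees(np.arctan2(d[1],d[0])))
print("stud tri",tri(w,np.array((345,178))/1.95+[150,100],w2,(353,227)))
print(cast(w,np.array([(345,180),(193,163)])/1.95+[150,100],.023).mean(0))
E
```

```text
[[0.5674, -0.0485, 0.017], [0.5521, -0.1463, 0.017], [0.535, -0.1456, 0.017], [0.5478, -0.0461, 0.017]] [ 0.5506 -0.0966  0.017 ] len 0.09901884886427638 0.10036697566367347
dir -98.11170351979567
stud tri [ 0.55048695 -0.1295288   0.03072429]
[ 0.55441923 -0.09724783  0.023     ]
```

Call:
{"name": "move_arm", "arguments": {
  "commands": [
    {"hand":4.0,"travel":[0.8,0.6,0],"twist":[0,0,-7]},
    {"hand":4.0,"travel":[0,0,0.5],"twist":[0,0,-7]},
    {"hand":4.0,"travel":[0,0,0.5],"twist":[0,0,-7]},
    {"hand":4.0,"travel":[0,0,0.5],"twist":[0,0,-7]},
    {"hand":4.0,"travel":[0,0,0.5],"twist":[0,0,-7]}
  ]
}}

```text
time: 9.45
position: [0.5523, -0.0997, 0.166]
tool_rot: [0.959, 0.284, 0.0, 0.0]
ft_force: [-0.8, 0.5, -0.1]
grip_width: 0.04
grip_force: 0.0
```

Call:
{"name": "move_arm", "arguments": {
  "commands": [
    {"hand":4.0,"travel":[0,0,0.5],"twist":[0,0,-7]},
    {"hand":4.0,"travel":[0,0,0.5],"twist":[0,0,-7]},
    {"hand":4.0,"travel":[0,0,0.5],"twist":[0,0,-7]},
    {"hand":4.0,"travel":[0,0,0.5],"twist":[0,0,-7]},
    {"hand":4.0,"travel":[0,0,0.5],"twist":[0,0,-7]}
  ]
}}

```text
time: 9.87
position: [0.5523, -0.0997, 0.141]
tool_rot: [0.829, 0.56, -0.0, 0.0]
ft_force: [-0.0, 0.1, 0.0]
grip_width: 0.0399
grip_force: 0.0
```

Call:
{"name": "move_arm", "arguments": {
  "commands": [
    {"hand":4.0,"travel":[0,0,0.5],"twist":[0,0,-7]},
    {"hand":4.0,"travel":[0,0,0.5],"twist":[0,0,-7]},
    {"hand":4.0,"travel":[0,0,0],"twist":[0,0,0]},
    {"hand":4.0,"travel":[0,0,0],"twist":[0,0,0]}
  ]
}}

```text
time: 10.2
position: [0.552, -0.0991, 0.1311]
tool_rot: [0.757, 0.653, -0.0, -0.0]
ft_force: [0.1, -0.3, -0.2]
grip_width: 0.0404
grip_force: 0.0
```

```bash
python3 - <<'E'
from h import *
go([0.552,-0.0968,0.021]);w=shot("wrist","w4");t=shot("top","t4")
cv2.imwrite("pics/m4.png",cv2.resize(w["frame"],None,fx=1.4,fy=1.4)[:,:,::-1])
print(proj(w,[[.552,-.0968,.017]]))
E
```

```text
travel cm [ 0.23 -0.03 11.01] yawY -8.44 z [-0.001  0.    -1.   ]
[[280.04658951 212.2602963 ]]
```

View pics/m4.png

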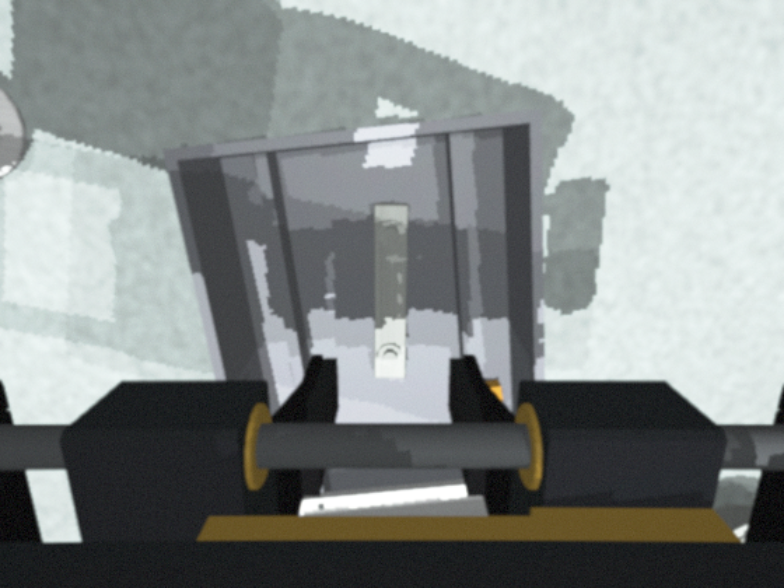

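The bar is centred between the fingers, with corners at about (375,203), (408,203), (407,378) and (376,378), and the near stud at (389,352).

```bash
python3 - <<'E'
from h import *
w=load("w4");w3=load("w3")
u=np.array([(375,203),(408,203),(407,378),(376,378)])/1.4
P=cast(w,u,.017);print(P.round(4).tolist(),P.mean(0).round(4));d=P[0]+P[1]-P[2]-P[3];print("dir",np.degrees(np.arctan2(d[1],d[0])))
v=np.array([(164,145),(162,186),(371,205),(373,170)])/1.95+[150,100]
# which corner matches: w4 top = +y? test by height
for o in (0,1,2,3):
    Q=np.array([tri(w,u[i],w3,np.roll(v,o,0)[i]) for i in range(4)]);print(o,Q.round(3).tolist())
go([*P.mean(0)[:2],0.021])
E
```

```text
[[0.5507, -0.0445, 0.017], [0.5678, -0.0471, 0.017], [0.5534, -0.1468, 0.017], [0.5355, -0.1441, 0.017]] [ 0.5519 -0.0956  0.017 ]
dir 81.5140428928958
0 [[0.554, -0.046, -0.026], [0.563, -0.048, 0.058], [0.55, -0.136, 0.049], [0.539, -0.154, -0.01]]
1 [[0.578, -0.071, 0.204], [0.567, -0.048, 0.014], [0.571, -0.071, 0.163], [0.535, -0.146, 0.014]]
2 [[0.573, -0.072, 0.194], [0.577, -0.076, 0.171], [0.576, -0.072, 0.161], [0.567, -0.07, 0.162]]
3 [[0.55, -0.045, 0.019], [0.574, -0.074, 0.183], [0.553, -0.146, 0.02], [0.572, -0.071, 0.163]]
travel cm [ 0.3  -0.1  11.06] yawY -8.36 z [ 0. -0. -1.]
```

Call:
{"name": "move_arm", "arguments": {
  "commands": [
    {"hand":3.0,"travel":[0.3,-0.1,0.5],"twist":[0,0,0]},
    {"hand":3.0,"travel":[0,0,1.5],"twist":[0,0,0]},
    {"hand":3.0,"travel":[0,0,2],"twist":[0,0,0]},
    {"hand":3.0,"travel":[0,0,2],"twist":[0,0,0]},
    {"hand":3.0,"travel":[0,0,2],"twist":[0,0,0]}
  ]
}}

```text
time: 10.72
position: [0.5518, -0.0946, 0.051]
tool_rot: [0.756, 0.655, 0.0, 0.001]
ft_force: [-0.2, -0.0, 0.1]
grip_width: 0.0305
grip_force: 0.0
```

Call:
{"name": "move_arm", "arguments": {
  "commands": [
    {"hand":3.0,"travel":[0,0,1.5],"twist":[0,0,0]},
    {"hand":3.0,"travel":[0,0,0.8],"twist":[0,0,0]},
    {"hand":3.0,"travel":[0,0,0.4],"twist":[0,0,0]},
    {"hand":3.0,"travel":[0,0,0],"twist":[0,0,0]},
    {"hand":3.0,"travel":[0,0,0],"twist":[0,0,0]}
  ]
}}

```text
time: 11.13
position: [0.5519, -0.0947, 0.025]
tool_rot: [0.756, 0.655, 0.0, 0.0]
ft_force: [-0.1, 0.3, -0.4]
grip_width: 0.03
grip_force: 0.0
```

Call:
{"name": "move_arm", "arguments": {
  "commands": [
    {"hand":3.0,"travel":[0,0,0.3],"twist":[0,0,0]},
    {"hand":3.0,"travel":[0,0,0],"twist":[0,0,0]},
    {"hand":1.0,"travel":[0,0,0],"twist":[0,0,0]},
    {"hand":1.0,"travel":[0,0,0],"twist":[0,0,0]},
    {"hand":1.0,"travel":[0,0,0],"twist":[0,0,0]}
  ],
  "force": 35
}}

```text
time: 11.55
position: [0.5516, -0.0947, 0.0219]
tool_rot: [0.756, 0.655, 0.0, 0.0]
ft_force: [0.8, -0.5, 3.3]
grip_width: 0.017
grip_force: 35.2
```

Call:
{"name": "move_arm", "arguments": {
  "commands": [
    {"hand":1.0,"travel":[0,0,0],"twist":[0,0,0]},
    {"hand":1.0,"travel":[0,0,0],"twist":[0,0,0]},
    {"hand":1.0,"travel":[0,0,-1],"twist":[0,0,0]},
    {"hand":1.0,"travel":[0,0,-2],"twist":[0,0,0]},
    {"hand":1.0,"travel":[0,0,-3],"twist":[0,0,0]}
  ]
}}

```text
time: 11.97
position: [0.5494, -0.0939, 0.0802]
tool_rot: [0.756, 0.655, -0.002, -0.003]
ft_force: [0.1, 0.1, -1.8]
grip_width: 0.0179
grip_force: 35.0
```

Call:
{"name": "move_arm", "arguments": {
  "commands": [
    {"hand":1.0,"travel":[0,0,-3],"twist":[0,0,0]},
    {"hand":1.0,"travel":[0,0,-3],"twist":[0,0,0]},
    {"hand":1.0,"travel":[0,0,-3],"twist":[0,0,0]},
    {"hand":1.0,"travel":[0,0,0],"twist":[0,0,0]},
    {"hand":1.0,"travel":[0,0,0],"twist":[0,0,0]}
  ]
}}

```text
time: 12.38
position: [0.5525, -0.095, 0.1736]
tool_rot: [0.756, 0.655, 0.001, 0.002]
ft_force: [0.4, -0.9, -1.5]
grip_width: 0.0178
grip_force: 35.0
```

```bash
python3 - <<'E'
from h import *
o=robot.get_obs();print(o["position"],o["grip_width"],o["ft_force"],o["q"])
w=shot("wrist","w5");s=shot("side","s5")
m=np.zeros((600,800,3),np.uint8)
a=w["frame"][100:400,120:440];m[:300,:320]=a
b=cv2.resize(s["frame"][250:340,180:350],None,fx=4.5,fy=3.3,interpolation=cv2.INTER_CUBIC);m[303:600,:765]=b
t=load("t1");d=cv2.resize(t["frame"][140:280,150:220],None,fx=3,fy=2.1,interpolation=cv2.INTER_CUBIC);m[:294,400:610]=d
cv2.imwrite("pics/m5.png",m[:,:,::-1])
E
```

```text
[ 0.55245046 -0.09496809  0.17362675] 0.017804219424465827 [ 0.36835129 -0.8633458  -1.45674202] [-3.69579473e-01  5.22414437e-01  1.66140301e+00  9.30768367e-06
  9.53224685e-01 -2.27423060e-01]
```

View pics/m5.png

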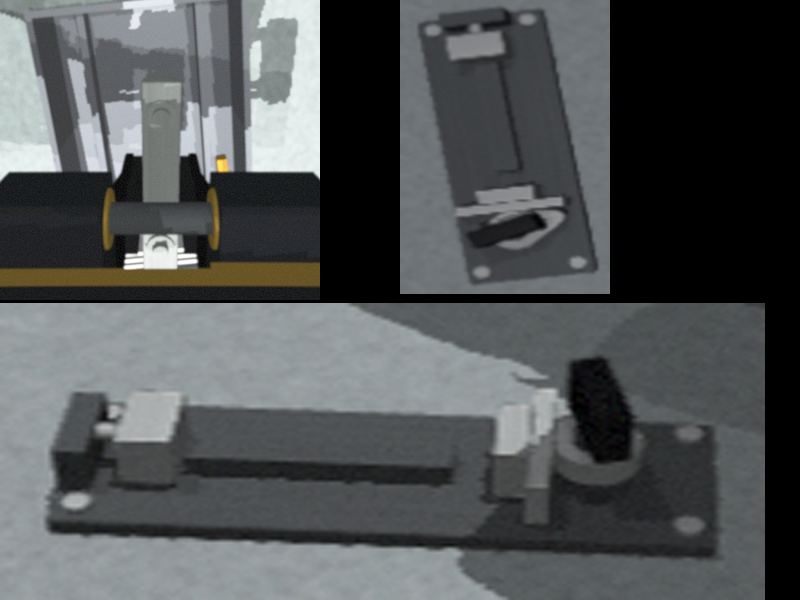

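The bar is held studs up and is centred in the hand. The side crop shows the clamp's rear jaw at left, and the follower and handle at right. Bolts are at (76,502), (690,433) and (690,525) in that crop. Next is the clamp pose from the bolts and jaws.

```bash
python3 - <<'E'
from h import *
t=load("t1");s=load("s5");w=load("w5")
tb=np.array([(584,49),(693,32),(752,437),(640,453)],float);tb=(tb-[545,0])/3.5+[150,140]   # rear(+y), rear(-y), cam(-y), cam(+y)
P=cast(t,tb,.010);print("bolts",P.round(4).tolist(),P.mean(0).round(4))
S=lambda q:np.array([q[0]/4.5+180,(q[1]-303)/3.3+250])
for a,b in ((0,(76,502)),(2,(690,433)),(3,(690,525))): print("tri",tri(t,tb[a],s,S(b)).round(4), cast(s,S(b),.01).round(4))
d=P[0]+P[1]-P[2]-P[3];a=np.arctan2(d[1],d[0]);ex=np.array([np.cos(a),np.sin(a),0]);ey=np.array([-ex[1],ex[0],0]);print("yaw",np.degrees(a))
o=P.mean(0)+.025*ex;print("nest",o.round(4),"cam",(o-.0995*ex).round(4))
# jaw checks: side view, upper near edge corners z=.042 ; expected follower face x=-63.5, rear face x=+50
for n,q in dict(rear_top=[(180,392),(176,437)],fol_top=[(497,445),(500,405)]).items():
    for p in q:
        X=cast(s,S(p),.042)[0]-o;print(n,(X@ex).round(4),(X@ey).round(4))
# top view rail edges/ jaws
for n,p in dict(rear_front_l=(602,98),rear_front_r=(667,92),fol_l=(635,318),fol_r=(698,310)).items():
    X=cast(t,np.array([(p[0]-545)/3.5+150,p[1]/3.5+140]),.042)[0]-o;print(n,(X@ex).round(4),(X@ey).round(4))
# bar in hand
T=pose(robot.get_obs());X=cast(w,[[143+120,184],[182+120,184]],T[2,3]-.005);print("bar end in tool",((X-T[:3,3])@T[:3,:3]).round(4))
E
```

```text
bolts [[0.6483, 0.2024, 0.01], [0.6552, 0.1433, 0.01], [0.4399, 0.116, 0.01], [0.4328, 0.1757, 0.01]] [0.544  0.1594 0.01  ]
tri [0.6477 0.2023 0.0096] [[0.6468 0.2027 0.01  ]]
tri [0.4395 0.1159 0.0106] [[0.4391 0.1153 0.01  ]]
tri [0.4322 0.1756 0.0104] [[0.4317 0.1751 0.01  ]]
yaw 7.133191135996308
nest [0.5688 0.1625 0.01  ] cam [0.4701 0.1501 0.01  ]
rear_top 0.0505 -0.0144
rear_top 0.0469 0.0157
fol_top -0.0656 0.0131
fol_top -0.065 -0.0135
rear_front_l 0.0503 0.0166
rear_front_r 0.0479 -0.0173
fol_l -0.0641 0.0154
fol_r -0.065 -0.0173
bar end in tool [[ 0.0468 -0.0056  0.005 ]
 [ 0.0468  0.012   0.005 ]]
```

Call:
{"name": "move_arm", "arguments": {
  "commands": [
    {"hand":1.0,"travel":[2.4,-0.3,0],"twist":[0,0,0]},
    {"hand":1.0,"travel":[3.5,-0.4,0],"twist":[0,0,0]},
    {"hand":1.0,"travel":[3.5,-0.4,0],"twist":[0,0,0]},
    {"hand":1.0,"travel":[3.5,-0.4,0],"twist":[0,0,0]},
    {"hand":1.0,"travel":[3.5,-0.4,0],"twist":[0,0,0]}
  ]
}}

```text
time: 12.9
position: [0.5542, 0.0718, 0.1692]
tool_rot: [0.756, 0.655, -0.002, -0.002]
ft_force: [0.7, 0.1, -1.3]
grip_width: 0.0173
grip_force: 35.0
```

Call:
{"name": "move_arm", "arguments": {
  "commands": [
    {"hand":1.0,"travel":[3.5,-0.4,0],"twist":[0,0,0]},
    {"hand":1.0,"travel":[3.0,-0.4,0],"twist":[0,0,0]},
    {"hand":1.0,"travel":[2.5,-0.4,0],"twist":[0,0,0]},
    {"hand":1.0,"travel":[0,0,0],"twist":[0,0,-3.5]},
    {"hand":1.0,"travel":[0,0,0],"twist":[0,0,-7]}
  ]
}}

```text
time: 13.32
position: [0.5549, 0.163, 0.169]
tool_rot: [0.69, 0.724, -0.002, -0.002]
ft_force: [0.4, -0.2, -1.6]
grip_width: 0.018
grip_force: 35.0
```

Call:
{"name": "move_arm", "arguments": {
  "commands": [
    {"hand":1.0,"travel":[0,0,0],"twist":[0,0,-7]},
    {"hand":1.0,"travel":[0,0,0],"twist":[0,0,-7]},
    {"hand":1.0,"travel":[0,0,0],"twist":[0,0,-7]},
    {"hand":1.0,"travel":[0,0,0],"twist":[0,0,-7]},
    {"hand":1.0,"travel":[0,0,0],"twist":[0,0,-7]}
  ]
}}

```text
time: 13.73
position: [0.5551, 0.161, 0.169]
tool_rot: [0.441, 0.898, -0.001, -0.002]
ft_force: [-0.4, 0.4, -1.8]
grip_width: 0.0177
grip_force: 35.0
```

Call:
{"name": "move_arm", "arguments": {
  "commands": [
    {"hand":1.0,"travel":[0,0,0],"twist":[0,0,-7]},
    {"hand":1.0,"travel":[0,0,0],"twist":[0,0,-7]},
    {"hand":1.0,"travel":[0,0,0],"twist":[0,0,-7]},
    {"hand":1.0,"travel":[0,0,0],"twist":[0,0,-7]},
    {"hand":1.0,"travel":[0,0,0],"twist":[0,0,-7]}
  ]
}}

```text
time: 14.15
position: [0.5552, 0.161, 0.169]
tool_rot: [0.15, 0.989, -0.001, -0.003]
ft_force: [-0.6, 0.2, -2.1]
grip_width: 0.0175
grip_force: 35.0
```

Call:
{"name": "move_arm", "arguments": {
  "commands": [
    {"hand":1.0,"travel":[0,0,0],"twist":[0,0,-7]},
    {"hand":1.0,"travel":[0,0,0],"twist":[0,0,-7]},
    {"hand":1.0,"travel":[0,0,0],"twist":[0,0,-7]},
    {"hand":1.0,"travel":[0,0,0],"twist":[0,0,-4]},
    {"hand":1.0,"travel":[0,0,0],"twist":[0,0,0]}
  ]
}}

```text
time: 14.57
position: [0.5553, 0.161, 0.1692]
tool_rot: [-0.065, 0.998, -0.0, -0.003]
ft_force: [0.5, -0.5, -3.0]
grip_width: 0.0174
grip_force: 35.0
```

```bash
python3 - <<'E'
from h import *
go([0.5588,0.1613,0.08]);o=robot.get_obs();print(o["grip_width"],o["position"])
w=shot("wrist","w6");T=pose(robot.get_obs())
# bar (bright) columns at rows in wrist: print bright extents of the bar's visible end
g=cv2.cvtColor(w["frame"],cv2.COLOR_RGB2GRAY)
for r in range(150,215,6):
    print(r,"".join("%4d"%v for v in g[r,235:335:5]))
E
```

```text
travel cm [-0.4  -0.01  8.92] yawY 97.41 z [-0.005 -0.    -1.   ]
0.01737188273410885 [0.55526753 0.16096896 0.16920185]
150  181 112 116 110 114 112 111 100  58  56  61  56  59  64  68  73  71  72  73 125
156  174 119 119 121 126 115 113 113  60  58  58  61  57  59  70  75  72  71  72 124
162  195 116 120 124 114 114 110 107  52  53  55  54  60  53  67  71  75  71  68 123
168  237 128 127 123 126 113 110 106  58  60  58  63  62  59  62  70  68  72  71 126
174  237 140 146 141 141 123 110  80  60  74  62  64  60  63  68  84  87  87  72 151
180  231 143 147 137 140 126  98  96  98  98 100  92  95  83  66  86  86  90  85 150
186  223 130 138 139 141 127 122 117 117 121 123 116 120 109  65  88  79  85  81 136
192  223 131 135 127 133 114 145 136 143 140 148 147 146 123  57  73  75  77  80 135
198  142 119 134 105 114  76 144 139 146 145 148 145 147 124  62  92 113  76  85 139
204  145  73  86  78  80  79 145 116 146 145 143 134 143 125  58  79  79  78  93 137
210  136  93 113  78  95  81 144 148 107 128 112 143 144 121  61  85  85  88 103 134
```

Call:
{"name": "move_arm", "arguments": {
  "commands": [
    {"hand":1.0,"travel":[-0.4,0,1.5],"twist":[0,0,0]},
    {"hand":1.0,"travel":[0,0,3],"twist":[0,0,0]},
    {"hand":1.0,"travel":[0,0,3],"twist":[0,0,0]},
    {"hand":1.0,"travel":[0,0,2],"twist":[0,0,0]},
    {"hand":1.0,"travel":[0,0,1],"twist":[0,0,0]}
  ]
}}

```text
time: 15.03
position: [0.558, 0.1613, 0.0627]
tool_rot: [-0.063, 0.998, -0.0, -0.004]
ft_force: [-1.2, 0.1, -2.3]
grip_width: 0.0174
grip_force: 35.0
```

Call:
{"name": "move_arm", "arguments": {
  "commands": [
    {"hand":1.0,"travel":[0,0,0],"twist":[0,0,0]},
    {"hand":1.0,"travel":[0,0,0],"twist":[0,0,0]}
  ]
}}

```text
time: 15.2
position: [0.5606, 0.1617, 0.066]
tool_rot: [-0.064, 0.998, 0.0, -0.001]
ft_force: [-0.2, -0.2, -1.8]
grip_width: 0.0173
grip_force: 35.0
```

```bash
python3 - <<'E'
from h import *
go([0.5588,0.1613,0.04])
w=shot("wrist","w7");s=shot("side","s7")
m=np.zeros((600,800,3),np.uint8)
b=cv2.resize(s["frame"][255:335,180:350],None,fx=4.5,fy=4,interpolation=cv2.INTER_CUBIC);m[:320,:765]=b
a=cv2.resize(w["frame"][100:240,120:440],None,fx=2,fy=2,interpolation=cv2.INTER_CUBIC);m[320:600,:640]=a
cv2.imwrite("pics/m7.png",m[:,:,::-1])
E
```

```text
travel cm [ 0.18 -0.01  2.6 ] yawY 97.3 z [-0.001 -0.    -1.   ]
```

View pics/m7.png

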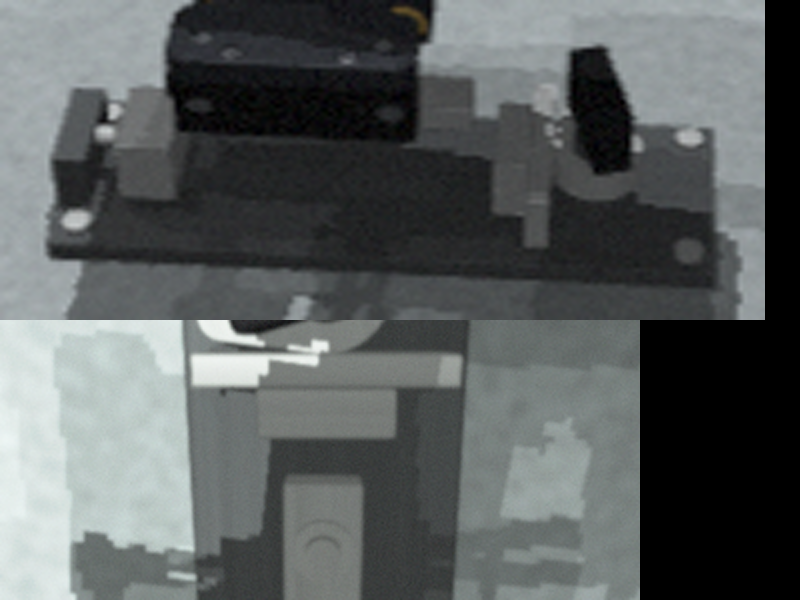

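The wrist crop shows the follower's face edge at row 437 (columns 259–397) and the bar's end with its top edge at row 487 (columns 284–362). The side crop shows the gripper above the bed, clear of both jaws.

```bash
python3 - <<'E'
from h import *
w=load("w7");T=pose(robot.get_obs());U=lambda x,y:[x/2+120,(y-320)/2+100]
def tool(p,z): return ((cast(w,[U(*p)],z)-T[:3,3])@T[:3,:3])[0].round(4)
z=T[2,3]
print("fol",tool((259,437),.042),tool((397,437),.042))
print("backplate",tool((191,387),.042),tool((463,387),.042))
print("bar top",tool((284,487),z-.005),tool((362,487),z-.005),"bottom",tool((290,476),z-.017))
a=np.radians(7.13);ex=np.array([np.cos(a),np.sin(a),0]);ey=np.array([-ex[1],ex[0],0]);o=np.array([.568,.1625,0])
print("TCP in clamp",(T[:3,3]-o)@ex,(T[:3,3]-o)@ey)
# w6 edge too
w6=load("w6")
E
```

```text
fol [ 0.0577 -0.0151  0.0255] [0.0577 0.0185 0.0255]
backplate [ 0.0696 -0.031   0.0255] [0.0695 0.0339 0.0255]
bar top [ 0.0496 -0.0081  0.0049] [0.0496 0.009  0.0049] bottom [ 0.0497 -0.0073  0.0169]
TCP in clamp -0.006132721518453567 6.431292420045506e-05
```

Call:
{"name": "move_arm", "arguments": {
  "commands": [
    {"hand":1.0,"travel":[0.1,0.1,0.5],"twist":[0,0,0]},
    {"hand":1.0,"travel":[0,0,0.7],"twist":[0,0,0]},
    {"hand":1.0,"travel":[0,0,0.7],"twist":[0,0,0]},
    {"hand":1.0,"travel":[0,0,0.4],"twist":[0,0,0]},
    {"hand":1.0,"travel":[0,0,0.2],"twist":[0,0,0]}
  ]
}}

```text
time: 15.72
position: [0.5591, 0.1625, 0.0407]
tool_rot: [-0.064, 0.998, -0.0, -0.001]
ft_force: [-0.2, -0.9, -1.0]
grip_width: 0.0177
grip_force: 35.0
```

Call:
{"name": "move_arm", "arguments": {
  "commands": [
    {"hand":1.0,"travel":[0,0,0.1],"twist":[0,0,0]},
    {"hand":1.0,"travel":[0,0,0],"twist":[0,0,0]},
    {"hand":1.0,"travel":[0,0,0],"twist":[0,0,0]}
  ]
}}

```text
time: 15.97
position: [0.5598, 0.1625, 0.0405]
tool_rot: [-0.064, 0.998, -0.0, 0.0]
ft_force: [0.1, 0.8, -2.6]
grip_width: 0.0172
grip_force: 35.0
```

```bash
python3 - <<'E'
from h import *
go([0.5588,0.1613,0.039]);print(robot.get_obs()["ft_force"])
E
```

```text
travel cm [ 0.12 -0.11  0.15] yawY 97.35 z [ 0. -0. -1.]
[ 0.09037883  0.7916064  -2.55400447]
```

Call:
{"name": "move_arm", "arguments": {
  "commands": [
    {"hand":1.0,"travel":[0,0,0.1],"twist":[0,0,0]},
    {"hand":1.0,"travel":[0,0,0.1],"twist":[0,0,0]},
    {"hand":1.0,"travel":[0,0,0],"twist":[0,0,0]},
    {"hand":1.0,"travel":[0,0,0],"twist":[0,0,0]}
  ]
}}

```text
time: 16.3
position: [0.56, 0.1626, 0.0389]
tool_rot: [-0.064, 0.998, 0.0, 0.0]
ft_force: [-0.3, -0.2, 1.7]
grip_width: 0.0175
grip_force: 35.0
```

Call:
{"name": "move_arm", "arguments": {
  "commands": [
    {"hand":3.2,"travel":[0,0,0],"twist":[0,0,0]},
    {"hand":3.2,"travel":[0,0,0],"twist":[0,0,0]},
    {"hand":3.2,"travel":[0,0,0],"twist":[0,0,0]},
    {"hand":3.2,"travel":[0,0,-0.5],"twist":[0,0,0]},
    {"hand":3.2,"travel":[0,0,-2],"twist":[0,0,0]}
  ]
}}

```text
time: 16.72
position: [0.5575, 0.1623, 0.0615]
tool_rot: [-0.064, 0.998, -0.0, -0.003]
ft_force: [0.9, -0.2, -0.7]
grip_width: 0.0313
grip_force: 0.0
```

Call:
{"name": "move_arm", "arguments": {
  "commands": [
    {"hand":3.2,"travel":[0,0,-4],"twist":[0,0,0]},
    {"hand":3.2,"travel":[0,0,-4],"twist":[0,0,0]},
    {"hand":3.2,"travel":[0,0,-2],"twist":[0,0,0]},
    {"hand":3.2,"travel":[0,0,0],"twist":[0,0,0]},
    {"hand":3.2,"travel":[0,0,0],"twist":[0,0,0]}
  ]
}}

```text
time: 17.13
position: [0.5605, 0.1627, 0.1653]
tool_rot: [-0.064, 0.998, 0.0, 0.002]
ft_force: [0.2, 0.4, 0.1]
grip_width: 0.0322
grip_force: 0.0
```

```bash
python3 - <<'E'
from h import *
w=shot("wrist","w8");T=pose(robot.get_obs());f=w["frame"];g=f.max(2)
go([.469,.1501,.16])
a=np.radians(7.13);ex=np.array([np.cos(a),np.sin(a),0]);ey=np.array([-ex[1],ex[0],0]);o=np.array([.568,.1625,0])
cen=proj(w,[o-.0995*ex+[0,0,.072]])[0];print("handle expected px",cen)
x,y=cen.astype(int);y0,x0=max(y-60,0),x-60
m=((g[y0:y+60,x0:x+60]<40)*255).astype(np.uint8)
n,l,st,c=cv2.connectedComponentsWithStats(m)
for i in range(1,n):
    if st[i,4]>60: print(st[i],c[i]+[x0,y0])
t=shot("top","t8")
# bar centre line: brightness around the bar in wrist
P=[proj(w,[o+ex*dx+ey*dy+[0,0,.034]])[0].round(0).tolist() for dx,dy in((-.057,-.009),(-.057,.009),(.043,.009),(.043,-.009))];print(P)
gg=cv2.cvtColor(f,cv2.COLOR_RGB2GRAY)
for r in range(130,300,10): print(r,"".join("%4d"%v for v in gg[r,230:340:5]))
E
```

```text
travel cm [ 9.11 -0.08  0.37] yawY 97.35 z [-0.  0. -1.]
handle expected px [279.38729136  87.06992742]
[ 42  42  53  35 602] [296.22093023  84.55315615]
[[268.0, 147.0], [291.0, 147.0], [289.0, 264.0], [269.0, 264.0]]
130  196 110 119 111 114 115 229 232 121 122 120 124 124 121 118  70  71  72  66  71 119 127
140  198 109 116 109 113 113 127 110 101  70  71  68  71  71  71  63  73  72  73  70 127 123
150  197 109 115 112 111 112 116 110 115 119 124 122 122  58  57  60  67  67  73  71 129 122
160  207 142 134 125 116 113 117 113 109 115 125 118 119  67  69  82  85  81  74  69 123 127
170  234 174 129 128 131 127 125 122 121 147 149 148 164  73  73  70  74  85  87  80 151 126
180  221 168 142 141 145 141 146 141 120 143 145 121 122  75  75  76  77  79  91  89 155 149
190  223 206 131 133 102 115 125 105 109 121 160 162 160 115 125 124 122 112  95 115 141 133
200  138 125  79  78  82  77  79  76 140 160 164 165 156  72  75  77  74  77  76  97 140 132
210  128 129  79  83  78  78  80  71 134 159 160 163 154  73  82  76  73  83  87 128 138 138
220  135 135  81  82  76  80  83  74 131 160 161 163 151  79  82  75  79  80  83 137 136 139
230  137 135  79  83  77  81  76  77 122 160 161 162 146  78  76  76  76  86  88 144 136 138
240  140 138  73  81  77  80  79  79 123 153 140 153 143  77  77  74  74  85  86 135 133 134
250  138 137  76  79  78  80  75  76 121 167 166 162 138  77  72  73  77  73  72 138 132 134
260   19  12  25  22  76  77  81  71 123 162 160 164 137  68  59  79  83  26  24   9  19 154
270    9  23  25  23 108 113  83  95  96  93  96  95  97  98  72  83  84  22  29  23   8  30
280   15  25  27  18 120 135 112 165 168 167 165 165 162 163 120  86  86  25  26  27  19  19
290   24  25  28  24 242 127  98 161 160 160 162 158 159 160  98  82 172  24  16  34  22  14
```

```bash
python3 - <<'E'
from h import *
w=load("w8");g=w["frame"].max(2);s=load("s5");t=load("t1")
a=np.radians(7.13);ex=np.array([np.cos(a),np.sin(a),0]);ey=np.array([-ex[1],ex[0],0]);o=np.array([.568,.1625,0])
cl=lambda X:np.c_[(X-o)@ex,(X-o)@ey].round(4).tolist()
for r in range(50,125,5): print(r,"".join("%4d"%v for v in g[r,232:330:5]))
for n,c,box in(("side",s,(290,255,340,310)),("top",t,(165,230,210,265))):
    x0,y0,x1,y1=box;q=c["frame"].max(2)[y0:y1,x0:x1];m=((q<35)*255).astype(np.uint8)
    k=max(cv2.findContours(m,0,2)[0],key=cv2.contourArea)+[x0,y0];p=cv2.boxPoints(cv2.minAreaRect(k));print(n,cv2.contourArea(k),p.round(1).tolist(),"z72:",cl(cast(c,p,.072)),cl(cast(c,p.mean(0),.057)))
    h=cv2.convexHull(k)[:,0];print(h.tolist())
E
```

```text
50  129 152 252 174 139 141 127 120 121 121 114 119 128 123  74  83  75 148 147  79
55  122 138 134 135 138 139 121 116 118 119 114 122 132  98  76  81  82  80  78  77
60  127 141 142 135 134 136 127 119 122 119 116 119 131  84  73  76  75  77  77  77
65  132 140 136 138 133 134 124 118 122 150 162 126 130  78  79  80  78  77  77  78
70  132 137 138 137 133 134 123 159 241 240 243 243 175  54  36  33  78  79  79  75
75  128 139 139 135 135 125 191 243 242 231 148  61  26  33  29  29  64  78  77  80
80  141 138 136 135 126 216 213 112  53  66  59  58  28  29  27  29  40  78  72  75
85  138 138 138 130  60  52  60  62  57  64  60  60  30  23  29  28  26  79  75  76
90  134 125 124 231  64  61  58  58  57  56  55  40  32  29  27  25  66  73  74  81
95  147 120 243 241  45  53  59  56  54  31  40  27  53 106  83  75  74  72  75  74
100  165 120 239 241 101  53  49  32  33  55  60  97 130 130  63  77  73  77  71  75
105  167 118 209 240 226 103  90 122 130 129 125 129 129  79  60  75  76  74  71  72
110  182 119 121 114  85 108  96 110 119 130 124 117  72  70  69  79  81  73  76  73
115  
[... 282 characters left out ...]
3125], [308.6000061035156, 298.3999938964844]] z72: [[-0.0866, -0.0153], [-0.1065, -0.0196], [-0.1125, 0.0465], [-0.0938, 0.0504]] [[-0.1, 0.0017]]
[[314, 267], [318, 278], [320, 284], [320, 287], [319, 296], [318, 297], [313, 298], [312, 297], [308, 292], [307, 282], [307, 268], [309, 267]]
top 162.0 [[172.0, 250.6999969482422], [195.0, 240.5], [198.3000030517578, 247.89999389648438], [175.3000030517578, 258.1000061035156]] z72: [[-0.0974, 0.0201], [-0.086, -0.0221], [-0.0994, -0.0258], [-0.1109, 0.0162]] [[-0.0983, 0.0001]]
[[195, 242], [196, 243], [197, 245], [197, 248], [189, 252], [180, 256], [177, 257], [176, 257], [174, 255], [173, 253], [173, 251], [178, 248], [190, 243], [193, 242]]
```

Call:
{"name": "move_arm", "arguments": {
  "commands": [
    {"hand":3.6,"travel":[3,0,0],"twist":[0,0,0]},
    {"hand":3.6,"travel":[3,0,0],"twist":[0,0,0]},
    {"hand":3.6,"travel":[3.1,-0.1,0],"twist":[0,0,0]},
    {"hand":3.6,"travel":[0,0,0],"twist":[0,0,3.5]},
    {"hand":3.6,"travel":[0,0,0],"twist":[0,0,7]}
  ]
}}

```text
time: 17.65
position: [0.4654, 0.1496, 0.1616]
tool_rot: [0.029, 1.0, -0.0, -0.004]
ft_force: [0.6, 0.1, -0.4]
grip_width: 0.0358
grip_force: 0.0
```

Call:
{"name": "move_arm", "arguments": {
  "commands": [
    {"hand":3.6,"travel":[0,0,0],"twist":[0,0,7]},
    {"hand":3.6,"travel":[0,0,0],"twist":[0,0,7]},
    {"hand":3.6,"travel":[0,0,0],"twist":[0,0,7]},
    {"hand":3.6,"travel":[0,0,0],"twist":[0,0,7]},
    {"hand":3.6,"travel":[0,0,0],"twist":[0,0,7]}
  ]
}}

```text
time: 18.07
position: [0.4681, 0.1498, 0.1617]
tool_rot: [0.33, 0.944, -0.001, -0.002]
ft_force: [-0.1, -0.9, -0.2]
grip_width: 0.0361
grip_force: 0.0
```

Call:
{"name": "move_arm", "arguments": {
  "commands": [
    {"hand":3.6,"travel":[0,0,0],"twist":[0,0,7]},
    {"hand":3.6,"travel":[0,0,0],"twist":[0,0,7]},
    {"hand":3.6,"travel":[0,0,0],"twist":[0,0,7]},
    {"hand":3.6,"travel":[0,0,0],"twist":[0,0,7]},
    {"hand":3.6,"travel":[0,0,0],"twist":[0,0,0]}
  ]
}}

```text
time: 18.48
position: [0.4683, 0.1498, 0.1618]
tool_rot: [0.547, 0.837, -0.001, -0.002]
ft_force: [0.8, 0.3, 0.0]
grip_width: 0.0361
grip_force: 0.0
```

Call:
{"name": "move_arm", "arguments": {
  "commands": [
    {"hand":3.6,"travel":[0,0,0],"twist":[0,0,0]},
    {"hand":3.6,"travel":[0,0,0],"twist":[0,0,0]}
  ]
}}

```text
time: 18.65
position: [0.4689, 0.1498, 0.1626]
tool_rot: [0.545, 0.839, -0.001, -0.001]
ft_force: [-0.4, 1.0, 0.5]
grip_width: 0.0358
grip_force: 0.0
```

```bash
python3 - <<'E'
from h import *
go([.4693,.1502,.062]);w=shot("wrist","w9");g=w["frame"].max(2);T=pose(robot.get_obs())
x,y=proj(w,[[.4693,.1502,.072]])[0].astype(int);print(x,y)
for r in range(y-50,min(y+60,420),6): print(r,"".join("%4d"%v for v in g[r,x-50:x+50:5]))
E
```

```text
travel cm [1.000e-02 8.000e-02 1.006e+01] yawY 23.99 z [-0.002 -0.    -1.   ]
281 224
174  112 110  63  62  65  56  61  62  72  72  77  78  72  73  72  73  88  90  72  74
180  138  99  60  63  63  63  60  61  61  60  63  61  64  64  67  67  93 147 129  73
186  112  66  78  74  66  61  59  63  61  46  43  49  57  60  63  77 116 130  93  64
192  143  63  60  58  62  61  58  58 101  20  17  22  53  74  58  88 121 123  56  59
198  101  79  77  80  64  62  59 116 123  30  34  24  47 160  64 100 124 115  98  91
204   77  78  83  76  79  80  63 123 111  27  29  31  46 124 104 123 121 110 115 117
210   78  80  85  82  82  78  70 121  82  29  22  27  37 168 142 158 123 123 119 117
216   78  87  75  77  79  78  77 123 104  26  22  17  78 167 144 166 113 164 168 123
222  142 157 137  74  78  77  73  98 114  29  19  23  96 154 163 163 160 162 167  79
228   81 131  89  91 128 131  85  77 110  26  28  10  96 113 166 121 162 164 165  77
234  224 225 221 168 127 132 129 126 123  22  22  32  72 158 159 138 161 163 108  79
240  223 225 228 228 222 227 225 173 129  24  36  38  93 246 159 128 140 162 129 115
246  230 231 232 229 226 226 224 226 210  34  35  28 203 245 150 128 127 128 125 124
252  213 232 223 231 232 227 226 226 228 227 225 227 231 239 228 209 154 125 126 126
258   18  24  25 227 226 229 226 227 223 228 225 226 226 224 228 228 228 215  26  20
264   14  29  24 229 225 226 224 225 230 232 230 228 228 229 225 231 227 185  30  26
270   22  30  26 207 231 225 231 227 228 230 228 226 226 227 223 225 225 163  25  30
276   33  27  28 214 226 230 229 228 225 226 232 229 224 231 225 231 226 150  25  29
282   32  25  15 203 228 224 226 222 225 233 228 228 229 225 224 225 227 150  24  25
```

Call:
{"name": "move_arm", "arguments": {
  "commands": [
    {"hand":3.6,"travel":[0,0.1,2],"twist":[0,0,0]},
    {"hand":3.6,"travel":[0,0,3],"twist":[0,0,0]},
    {"hand":3.6,"travel":[0,0,2.5],"twist":[0,0,0]},
    {"hand":3.6,"travel":[0,0,1.5],"twist":[0,0,0]},
    {"hand":3.6,"travel":[0,0,0.9],"twist":[0,0,0]}
  ]
}}

```text
time: 19.12
position: [0.4693, 0.1502, 0.0626]
tool_rot: [0.545, 0.838, -0.001, -0.001]
ft_force: [0.3, -0.1, 0.3]
grip_width: 0.0361
grip_force: 0.0
```

Call:
{"name": "move_arm", "arguments": {
  "commands": [
    {"hand":3.6,"travel":[0,0,0],"twist":[0,0,0]},
    {"hand":1.0,"travel":[0,0,0],"twist":[0,0,0]},
    {"hand":1.0,"travel":[0,0,0],"twist":[0,0,0]},
    {"hand":1.0,"travel":[0,0,0],"twist":[0,0,0]},
    {"hand":1.0,"travel":[0,0,0],"twist":[0,0,0]}
  ],
  "force": 40
}}

```text
time: 19.53
position: [0.4711, 0.1504, 0.0656]
tool_rot: [0.546, 0.838, 0.001, 0.001]
ft_force: [-5.2, -2.6, 2.3]
grip_width: 0.0172
grip_force: 3.3
```

Call:
{"name": "move_arm", "arguments": {
  "commands": [
    {"hand":1.0,"travel":[0,0,0],"twist":[0,0,0]},
    {"hand":1.0,"travel":[0,0,0],"twist":[0,0,0]}
  ]
}}

```text
time: 19.7
position: [0.4696, 0.15, 0.0653]
tool_rot: [0.546, 0.838, -0.001, -0.0]
ft_force: [-1.9, -1.9, 6.4]
grip_width: 0.0141
grip_force: 39.9
```

```bash
python3 - <<'E'
from h import *
go([.4693,.1502,.062]);o=robot.get_obs();print(o["grip_width"],o["ft_force"],o["moment"],o["q"])
E
```

```text
travel cm [ 0.03 -0.02  0.33] yawY 23.87 z [-0.001 -0.001 -1.   ]
0.014050449687447225 [-1.889257   -1.93660147  6.39298911] [-0.46153493  0.3664707  -0.03898043] [ 8.23654903e-02  6.44366471e-01  1.89585152e+00 -7.32732534e-04
  6.02686606e-01 -3.33631575e-01]
```

Call:
{"name": "move_arm", "arguments": {
  "commands": [
    {"hand":1.0,"travel":[0,0,0],"twist":[0,0,-5]},
    {"hand":1.0,"travel":[0,0,0],"twist":[0,0,-5]},
    {"hand":1.0,"travel":[0,0,0],"twist":[0,0,-5]},
    {"hand":1.0,"travel":[0,0,0],"twist":[0,0,-5]},
    {"hand":1.0,"travel":[0,0,0],"twist":[0,0,-5]}
  ]
}}

```text
time: 20.12
position: [0.47, 0.1503, 0.0653]
tool_rot: [0.35, 0.937, -0.0, -0.0]
ft_force: [-2.3, -1.1, 5.9]
grip_width: 0.0138
grip_force: 39.9
```

Call:
{"name": "move_arm", "arguments": {
  "commands": [
    {"hand":1.0,"travel":[0,0,0],"twist":[0,0,-5]},
    {"hand":1.0,"travel":[0,0,0],"twist":[0,0,-5]},
    {"hand":1.0,"travel":[0,0,0],"twist":[0,0,-5]},
    {"hand":1.0,"travel":[0,0,0],"twist":[0,0,-5]},
    {"hand":1.0,"travel":[0,0,0],"twist":[0,0,-5]}
  ]
}}

```text
time: 20.53
position: [0.4702, 0.1506, 0.0653]
tool_rot: [0.139, 0.99, 0.0, -0.0]
ft_force: [-1.7, 0.4, 6.1]
grip_width: 0.0137
grip_force: 39.9
```

```bash
python3 - <<'E'
from h import *
go([.4693,.1502,.062]);o=robot.get_obs();print(o["grip_width"],o["ft_force"],o["moment"])
E
```

```text
travel cm [ 0.08 -0.07  0.33] yawY 74.02 z [ 0.     0.001 -1.   ]
0.013707892505430688 [-1.72481696  0.37894159  6.08567797] [ 0.11688913  0.25017808 -0.23219103]
```

Call:
{"name": "move_arm", "arguments": {
  "commands": [
    {"hand":1.0,"travel":[0,0,0],"twist":[0,0,-5]},
    {"hand":1.0,"travel":[0,0,0],"twist":[0,0,-5]},
    {"hand":1.0,"travel":[0,0,0],"twist":[0,0,-5]},
    {"hand":1.0,"travel":[0,0,0],"twist":[0,0,-5]},
    {"hand":1.0,"travel":[0,0,0],"twist":[0,0,-3.5]}
  ]
}}

```text
time: 20.95
position: [0.4702, 0.151, 0.0653]
tool_rot: [-0.065, 0.998, 0.001, 0.0]
ft_force: [-1.6, 2.7, 5.2]
grip_width: 0.0137
grip_force: 39.9
```

Call:
{"name": "move_arm", "arguments": {
  "commands": [
    {"hand":1.0,"travel":[0,0,0],"twist":[0,0,0]},
    {"hand":1.0,"travel":[0,0,0],"twist":[0,0,0]},
    {"hand":1.0,"travel":[0,0,0],"twist":[0,0,0]}
  ]
}}

```text
time: 21.2
position: [0.4702, 0.1511, 0.0653]
tool_rot: [-0.064, 0.998, 0.001, 0.0]
ft_force: [-2.0, 3.0, 4.4]
grip_width: 0.0135
grip_force: 39.9
```

```bash
python3 - <<'E'
from h import *
go([.4693,.1502,.062]);o=robot.get_obs();print(o["grip_width"],o["ft_force"],o["moment"])
E
```

```text
travel cm [ 0.1  -0.08  0.33] yawY 97.35 z [ 0.     0.001 -1.   ]
0.013520992127432343 [-2.0424597   2.98275225  4.37279137] [0.5843828  0.20217732 0.1113967 ]
```

Release, rise, and check the handle's direction and the bar with the cameras.

Call:
{"name": "move_arm", "arguments": {
  "commands": [
    {"hand":3.6,"travel":[0,0,0],"twist":[0,0,0]},
    {"hand":3.6,"travel":[0,0,0],"twist":[0,0,0]},
    {"hand":3.6,"travel":[0,0,0],"twist":[0,0,0]},
    {"hand":3.6,"travel":[0,0,0],"twist":[0,0,0]},
    {"hand":3.6,"travel":[0,0,-0.5],"twist":[0,0,0]}
  ]
}}

```text
time: 21.62
position: [0.4702, 0.1502, 0.069]
tool_rot: [-0.064, 0.998, -0.0, -0.001]
ft_force: [-0.1, -0.3, 0.3]
grip_width: 0.034
grip_force: 0.0
```

Call:
{"name": "move_arm", "arguments": {
  "commands": [
    {"hand":3.6,"travel":[0,0,-2],"twist":[0,0,0]},
    {"hand":3.6,"travel":[0,0,-4],"twist":[0,0,0]},
    {"hand":3.6,"travel":[0,0,-4],"twist":[0,0,0]},
    {"hand":3.6,"travel":[0,0,0],"twist":[0,0,0]},
    {"hand":3.6,"travel":[0,0,0],"twist":[0,0,0]}
  ]
}}

```text
time: 22.03
position: [0.4723, 0.1504, 0.1721]
tool_rot: [-0.064, 0.998, 0.0, 0.003]
ft_force: [0.2, 0.0, -0.6]
grip_width: 0.0361
grip_force: 0.0
```

```bash
python3 - <<'E'
from h import *
w=shot("wrist","w10");g=w["frame"].max(2);T=pose(robot.get_obs());go([.4693,.1502,.16])
a=np.radians(7.13);ex=np.array([np.cos(a),np.sin(a),0]);ey=np.array([-ex[1],ex[0],0]);o=np.array([.568,.1625,0])
x,y=proj(w,[[.4693,.1502,.072]])[0].astype(int);print(x,y)
for r in range(y-50,min(y+50,420),6): print(r,"".join("%4d"%v for v in g[r,x-50:x+50:5]))
s=shot("side","s10");m=((s["frame"].max(2)[255:310,285:345]<35)*255).astype(np.uint8)
k=max(cv2.findContours(m,0,2)[0],key=cv2.contourArea)+[285,255];print("handle hull",cv2.convexHull(k)[:,0].tolist(),[ [n,proj(s,[o-.0995*ex+ex*d+[0,0,h]])[0].round(1).tolist()] for n,d,h in(("nose end top",.021,.072),("tail end top",-.021,.072))])
# bar along the clamp axis, side view, at z=.034 near edge y=+9mm: grey profile along clamp x
f=cv2.cvtColor(s["frame"],cv2.COLOR_RGB2GRAY)
for dy,z in((.004,.034),(.009,.028),(.012,.038)):
    X=np.arange(-.075,.08,.004);P=proj(s,o+X[:,None]*ex+dy*ey+[0,0,z]);print(dy,z,[(int(1000*a),int(f[int(round(p[1])),int(round(p[0]))])) for a,p in zip(X,P)])
E
```

```text
travel cm [0.15 0.01 1.04] yawY 97.35 z [ 0.002  0.    -1.   ]
280 215
165  227 224 125 119 117 113 115 116 113  62  62  61  56  62  67  80  77  82  72  75
171  237 237 140 134 124 116 118 122 105  69  60  62  55  59  74  88  90  94  92  88
177  226 230 148 146 143 148 146 148 100  66  58  66  57  61  68  87  88  82  88  89
183  226 225 137 139 144 140 145 143  75  31  13  22  39  62  64  81  76  80  87  85
189  226 226 132 132 103 119 105  98 165  25  30  35  40 132  60  78  81  77  77  84
195  139 145 121 103  79  78  79 163 171  13  25  28  28 164 110  82  76  78  76  88
201  136 145  75  83  76  78  75 170 161  28  17  25  26 141 158  79  76  82  85  99
207  138 134  89  83  80  80  75 170 166  32  42  40  32 158 135  83  76  82  83 107
213  139 141  73  80  83  75  79 100 171  41  37  36  40 167  74  79  74  76  89 127
219  137 134  77  76  76  70  72  77 169  38  33  38  43 120  65  73  75  78  88 135
225  134 135  81  81  58  58  62  59  81  36  37  36  44  61  60  63  57  58  88 123
231  140 138  85  80  96  97  94  99  96  38  39  39  39  98  95  98  98  99  88 143
237  143 
[... 1201 characters left out ...]
(-22, 69), (-18, 69), (-14, 71), (-10, 75), (-6, 73), (-2, 70), (1, 72), (5, 74), (9, 70), (13, 76), (17, 74), (21, 71), (25, 73), (29, 76), (33, 77), (37, 75), (41, 74), (45, 72), (49, 73), (53, 62), (57, 75), (61, 76), (65, 78), (69, 74), (73, 76), (77, 26)]
0.012 0.038 [(-75, 73), (-71, 73), (-66, 83), (-62, 90), (-58, 87), (-54, 90), (-50, 93), (-46, 86), (-42, 90), (-38, 89), (-34, 75), (-30, 80), (-26, 88), (-22, 93), (-18, 92), (-14, 103), (-10, 104), (-6, 103), (-2, 178), (1, 177), (5, 176), (9, 175), (13, 177), (17, 177), (21, 176), (25, 178), (29, 177), (33, 153), (37, 125), (41, 162), (45, 180), (49, 180), (53, 136), (57, 179), (61, 174), (65, 177), (69, 178), (73, 160), (77, 68)]
```

```bash
python3 -c "
from rig import robot
print(robot.hand_in())"
```

```text
the job is handed in; nothing more can be done
None
```

The job is handed in (no verdict came back): both heat sinks are on the -y ribs with the short bar in the bin, and the long bar is studs up on the bed with the cam turned to its high point and the gripper clear; the jaw forces on the bar were not measured.

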